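# Four clicks up on the injector tester's pressure dial

### The arm

A 6-joint arm with a two-finger parallel gripper is mounted at the origin on the work surface. World frame = base frame: x ahead of the robot, y to its left, z up, the work surface at z = 0. Lengths are in mm, angles in rad, forces in N, time in s.
With the tool pointing down it reaches from about 400 to 925 mm from the base axis. Payload 12.5 kg.
Tool frame: the origin (TCP) lies at the very end of the fingers, on their centre line; the grasp point (between the pads) lies 19 mm behind it; z points along the fingers, y is the direction in which the jaws open and shut (so a half turn about z gives the same grasp; the last joint's range is limited). The gripper opens to 95 mm and grips with 3 to 60 N. Pads are 20 mm wide; open, the fingers measure 119 mm over their backs; the gripper's body (75 mm by 180 mm) begins 59 mm behind the grasp point.
Start: joints at [-1.301, 0.491, 1.559, -0, 1.092, -0.106], TCP at [229.409, -581.393, 214.661] pointing down, gripper open.
Joint ranges: [-3.1, 3.1], [-0.84, 2.19], [0.05, 2.79], [-1.13, 4.28], [0.06, 2.93], [-2.69, 2.69]. Speed limits (rad/s): [2.22, 2.22, 2.79, 3.14, 3.14, 3.14].

### API

Orientations are given as [roll, pitch, yaw] about the fixed x, y, z axes, in that order (R = Rz(yaw) Ry(pitch) Rx(roll)).
In Python, from cell import env gives the robot as it stands.
- The arm moves only by the shell command python3 -m pendant 'ROWS'. ROWS is JSON, a list that holds one entry, the list of rows, each a list of 5 numbers: the opening, from 0 (shut) to 1 (fully open), then the shift along the tool's x, y, z in m, then the turn about the tool's z in rad. A call has exactly 8 rows; each row is the pose to reach, as a shift and turn from the pose commanded when the call began, along the tool's axes at that moment; what a row does not reach only later rows make up. A row lasts 1/10 s, in which the tool goes at most 50 mm and 8.59 degrees, less where a joint would pass 70% of its speed; a pose out of reach is approached as far as the arm can. A call with a gripper value outside its range is refused whole. The fingers move at their own pace and stop on an object; the grip force is fixed at half the most. Time passes only in rows, so rows that repeat a pose let the fingers close, or fill a call up. It gives the time, the measured TCP pose, the force and the opening at its end, in the units of the state.
- env.state(): the state, without advancing time (a new reading comes with each control period).
- env.read_camera(name): name is "scene" or "top" or "wrist"; returns a dict with "image" (384x512x3 uint8, blue, green, red), "range_z" (384x512 float32, mm along the optical axis (not along the pixel's ray), 0 where there is no reading), "fx", "fy", "cx", "cy" (pixels), "dist" ([k1, k2, p1, p2, k3] as OpenCV has them; the pictures are not rectified), "rvec" (rotation vector, rad) and "tvec" (3), from world to camera coordinates, as OpenCV has them; the wrist camera has in their place "tool_from_camera" (4x4, takes a point from camera to tool coordinates, whose origin is the TCP and whose axes are the flange's). Camera axes: x right, y down, z forward; pixel columns grow to the right and rows downward; lengths in mm; the calibration is good to about 2 mm. A picture is of the moment at which its call begins: read the wrist's pose just before it.
- env.job_done(): hands the job in, once; it reports no verdict.
The state is a dict: "t": time; "joints": joint angles; "qvel": joint speeds; "tau": joint torques, N m; "eef_pos": TCP position; "tcp_rot": TCP orientation; "ft_force": force on the tool from outside, world axes, zero at the start; "moment": the same for the moment, N m; "opening": opening from 0.0 (shut) to 1.0 (fully open).
Only numpy, scipy, OpenCV 4.12 (cv2) and the standard library are available. Lean on these libraries where they do the work, as an engineer would, in place of code of your own. Each camera call takes 0.05 s, during which the arm holds its last target. There are 200 camera calls.

### The job

Raise the injector tester's pressure by exactly four clicks: with a fingertip, gently push the upright lug on the click-stop dial round clockwise (seen from above) until the dial sits in the fourth stop from where it stands now, without ever going past that stop. Push the lug, do not pinch it between the fingers, and leave the other things where they are; then take the hand clear.

Things in the scene. Friction and masses are not known exactly. Their poses are not given: they have to be found in the camera images.
- deck: low fixed regulator box, grey with aluminium top, 240 x 340 mm, 50 mm high; origin at the centre of its underside, z up; the dial turns at its centre. A smaller fixed ribbed knob (40 mm across, top 34 mm above the deck, no lug) stands 118 mm from the dial along the deck's +y: not used. Flat marks on the deck show the dial's stops
- dial: click-stop dial: ribbed disc of 50 mm radius, 14 mm thick, on a fixed vertical axis; it cannot be lifted. Origin on the axis at the disc's flat top (68 mm above the table); z up, x points from the axis along the lug. It has a stop every 24 degrees, so four clicks are 96 degrees; clockwise from above is up. At the start it stands in a stop, with at least five more stops clockwise
- face (a point): middle of the lug's pushing side, 32 mm out from the dial's axis, 12 mm above the disc's top. This side is an upright flat plate, 6 mm thick, 24 mm high, 16 to 48 mm out from the axis; it lies in the dial's x-z plane and looks along the dial's +y. Push it along the dial's -y (clockwise). Behind it, on the -y side, a sloping back runs from its top down to the disc, to about 22 mm behind the face
- lug (a point): top outer point of the lug's pushing side, 45 mm out from the dial's axis along the dial's x, 24 mm above the disc's top. Pushing the lug out of a stop takes about 6 N at the middle of its face (0.2 N m); the push fades to nothing half-way (12 degrees), then the dial snaps forward by itself into the next stop and rests there; it is damped and does not coast past a stop
- fitting_big: loose brass fitting standing on the deck, 28 mm across, 42 mm high; origin at the centre of its underside
- fitting_small: loose brass fitting standing on the deck, 22 mm across, 32 mm high; origin at the centre of its underside
- injector: loose injector standing on the deck, 28 mm foot, 72 mm high, black with a side plug; origin at the centre of its underside
- collar: loose steel ring lying on the deck, 34 mm across, 14 mm high; origin at the centre of its underside
- bottle: loose orange bottle on the table, 64 mm across, 170 mm high; origin at the centre of its underside
- beaker: loose glass cup on the table, 70 mm across, 85 mm high; origin at the centre of its underside
- spanner: loose spanner lying on the table, 180 mm long; origin under its middle

How it is judged:
By the outcome, as a careful person would: the job done as asked, in the order asked, and still so for the second after the job is handed in, with the robot touching nothing.
It also fails if it takes over 51 s, if anything falls off the work surface, if the arm or the gripper's body presses on something with over 40 N, if the wrist force passes 120 N, or if a joint passes its speed limit or range.

## Working session

There is one attempt and no reset: what is moved stays moved. The work goes in short steps, Python scripts to look and compute and a shell command to move; the robot and the scene stay as the last step left them, time stands still between calls to the robot, and variables do not carry over. Pictures are saved under pics/ and viewed, about 8 in all and at most 12, crops included, and the job is handed in when it is done.

```bash
ls; mkdir -p pics
cat > h.py <<'E'
from cell import env
import numpy as np, cv2
from scipy.spatial.transform import Rotation as R
def snap(n,f):
    s=env.state(); c=env.read_camera(n); cv2.imwrite('pics/'+f+'.png',c['image']); 
    if 'rvec' in c: c['T']=(R.from_rotvec(np.ravel(c['rvec'])).as_matrix(),np.ravel(c['tvec']))
    else:
        M=np.array(c['tool_from_camera']); Rt=R.from_euler('xyz',s['tcp_rot']).as_matrix()
        Rw=Rt@M[:3,:3]; p=Rt@M[:3,3]+np.array(s['eef_pos']); c['T']=(Rw.T,-Rw.T@p)
    np.savez('pics/'+f+'.npz',K=np.array([[c['fx'],0,c['cx']],[0,c['fy'],c['cy']],[0,0,1]]),d=np.array(c['dist'],float),R=c['T'][0],t=c['T'][1],z=c['range_z'])
    return c
def pt(f,u,v,h=None):
    c=np.load('pics/'+f+'.npz'); x,y=cv2.undistortPoints(np.array([[[u,v]]],float),c['K'],c['d'])[0,0]
    r=c['R'].T@np.array([x,y,1]); o=-c['R'].T@c['t']
    k=c['z'][int(round(v)),int(round(u))] if h is None else (h-o[2])/r[2]
    return (o+k*r).round(1)
def px(f,P):
    c=np.load('pics/'+f+'.npz'); return cv2.projectPoints(np.array(P,float).reshape(-1,3),cv2.Rodrigues(c['R'])[0],c['t'],c['K'],c['d'])[0][:,0].round(1)
E
python3 - <<'E'
from h import *
for n in('top','scene'): snap(n,n+'1')
a=cv2.imread('pics/top1.png');b=cv2.imread('pics/scene1.png')
cv2.imwrite('pics/top1b.png',cv2.resize(a,(800,600)))
s=env.state();print(s)
E
```

```text
pics
{'t': 0.1, 'joints': array([-1.30060268e+00,  4.91493096e-01,  1.55937558e+00, -2.37561603e-05,
        1.09167813e+00, -1.05624023e-01]), 'qvel': array([ 0.00199138, -0.00220145, -0.00059836, -0.00174579, -0.00089637,
       -0.00041313]), 'tau': array([ 3.76007898e-03, -6.13619900e+01, -2.58606112e+01,  6.94164634e-02,
        4.69865499e-02, -3.56783710e-05]), 'eef_pos': array([ 229.34306051, -581.1822895 ,  214.12847381]), 'tcp_rot': array([-3.14064160e+00, -7.96400589e-05,  3.75828589e-01]), 'ft_force': array([-0.38827156, -0.36829792, -0.12855788]), 'moment': array([ 0.02748263, -0.02717635,  0.00338028]), 'opening': 0.9994698826334047}
```

View pics/top1b.png

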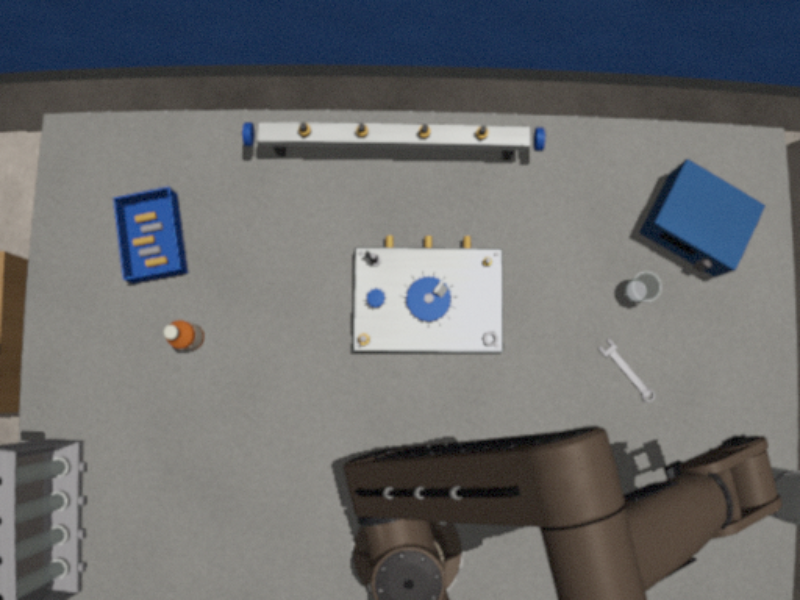

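View pics/scene1.png

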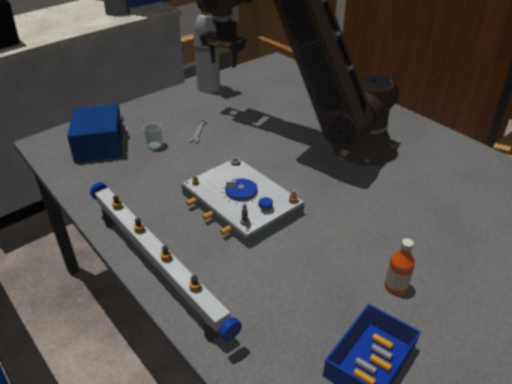

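Run:
```python
from h import *
k=512/800
for n,(u,v),h in [('dial',(429,299),68),('lugtip',(444,286),92),('knob',(375,298),84),('c1',(354,249),50),('c2',(502,249),50),('c3',(353,351),50),('c4',(501,351),50),('inj',(371,258),110),('fs',(487,262),82),('fb',(363,340),92),('col',(489,339),64)]:
    print(n,pt('top1',u*k,v*k,h),pt('top1',u*k,v*k))
a=cv2.imread('pics/top1.png')[150:235,215:335];cv2.imwrite('pics/c.png',cv2.resize(a,None,fx=6,fy=6,interpolation=3))
c=env.read_camera('wrist');print(np.array(c['tool_from_camera']).round(3),c['fx'])
```

```text
dial [575.9 -41.1  68. ] [575.7 -41.   70.1]
lugtip [602.8 -73.   92. ] [603.9 -73.4  84.1]
knob [574.   79.3  84. ] [574.5  79.5  79.5]
c1 [689.5 131.3  50. ] [691.7 132.1  37.7]
c2 [ 696.6 -207.3   50. ] [ 705.4 -213.7    1.9]
c3 [456.9 127.3  50. ] [459.  130.4   1.6]
c4 [ 463.2 -206.1   50. ] [ 463.8 -207.8   37.2]
inj [659.3  89.3 110. ] [662.1  90.   93.5]
fs [ 660.3 -169.3   82. ] [ 661.8 -170.3   73.1]
fb [479.8 103.2  92. ] [479.6 103.1  94.2]
col [ 489.  -177.1   64. ] [ 489.8 -178.6   50.5]
[[-1.00000e-03 -9.60000e-01 -2.81000e-01  7.97630e+01]
 [ 1.00000e+00 -1.00000e-03 -0.00000e+00 -3.84000e-01]
 [-0.00000e+00 -2.81000e-01  9.60000e-01 -1.71108e+02]
 [ 0.00000e+00  0.00000e+00  0.00000e+00  1.00000e+00]] 281.9504003210207
```

View pics/c.png

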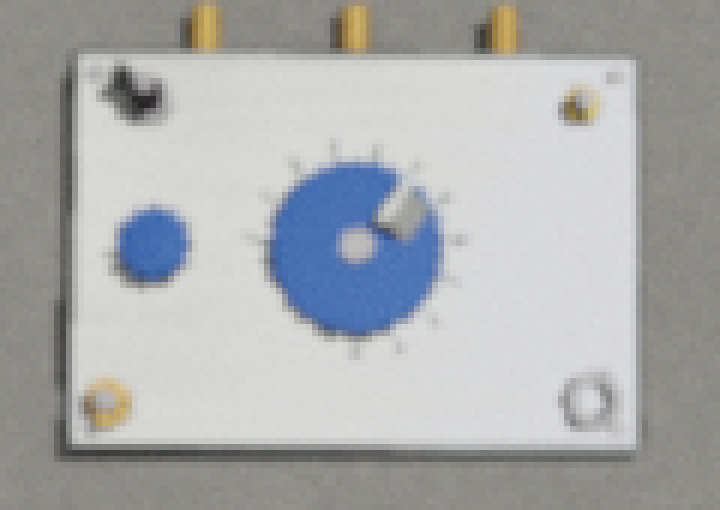

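```bash
cat >> h.py <<'E'
def shift(P,yaw):
    s=env.state(); Rt=R.from_euler('xyz',s['tcp_rot']).as_matrix()
    d=(Rt.T@(np.array(P,float)-s['eef_pos']))/1000
    tn=-(np.radians(yaw)-s['tcp_rot'][2]); tn=(tn+np.pi)%(2*np.pi)-np.pi
    print('t',round(s['t'],2),'F',s['ft_force'].round(1),'shift',d.round(4),'turn',round(tn,4))
def tgt(r,off,z,th,ax):  # centre at radius r, offset ccw from face plane
    th=np.radians(th); return [ax[0]+r*np.cos(th)-off*np.sin(th),ax[1]+r*np.sin(th)+off*np.cos(th),z]
E
python3 -c "
from h import *
shift([625,-35,200],144)"
```

```text
t 0.15 F [0.7 0.7 0.3] shift [ 0.5685 -0.3628  0.0145] turn -2.1374
```

```bash
python3 -m pendant '[[[0,0.28,-0.18,0.0,-1.0],[0,0.28,-0.18,0.0,-1.0],[0,0.28,-0.18,0.0,-1.0],[0,0.28,-0.18,0.0,-1.0],[0,0.28,-0.18,0.0,-1.0],[0,0.28,-0.18,0.0,-1.0],[0,0.28,-0.18,0.0,-1.0],[0,0.28,-0.18,0.0,-1.0]]]'; python3 -c "
from h import *
shift([625,-35,200],144)"
```

```text
t: 0.95
eef_pos: [425.4, -308.2, 214.7]
tcp_rot: [3.142, -0.0, 1.383]
ft_force: [-0.0, -0.5, 0.6]
opening: 0.384
t 0.95 F [-0.  -0.5  0.6] shift [0.3057 0.145  0.0148] turn -1.1305
```

```bash
python3 -m pendant '[[[0,0.306,0.145,0.015,-1.13],[0,0.306,0.145,0.015,-1.13],[0,0.306,0.145,0.015,-1.13],[0,0.306,0.145,0.015,-1.13],[0,0.306,0.145,0.015,-1.13],[0,0.306,0.145,0.015,-1.13],[0,0.306,0.145,0.015,-1.13],[0,0.306,0.145,0.015,-1.13]]]'; python3 -c "
from h import *
shift([625,-35,200],144)
snap('wrist','w1')
cv2.imwrite('pics/w1b.png',cv2.resize(cv2.imread('pics/w1.png'),(800,600),interpolation=3))"
```

```text
t: 1.75
eef_pos: [627.2, -36.2, 198.7]
tcp_rot: [3.141, -0.0, 2.514]
ft_force: [-0.8, -0.1, -0.4]
opening: 0.006
t 1.75 F [-0.8 -0.1 -0.4] shift [ 0.0025 -0.0003 -0.0013] turn 0.0003
```

View pics/w1b.png

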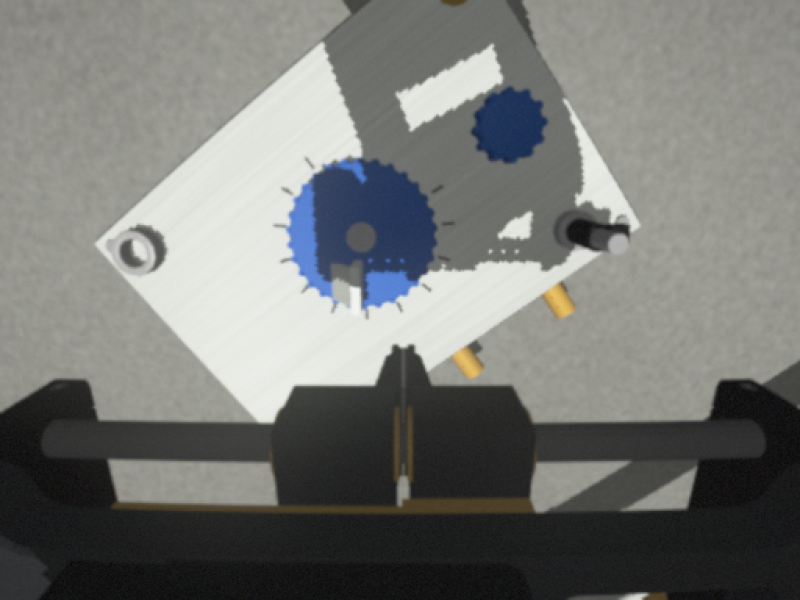

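```bash
python3 -c "
from h import *
a=cv2.imread('pics/w1.png')[95:245,170:290]
cv2.imwrite('pics/c2.png',cv2.resize(a,None,fx=4,fy=4,interpolation=2))
for u,v,h in[(362,238,68)]: print(pt('w1',u*.64,v*.64,h),pt('w1',u*.64,v*.64))
"
```

```text
[581.1 -36.5  68. ] [580.8 -35.6  73.4]
```

View pics/c2.png

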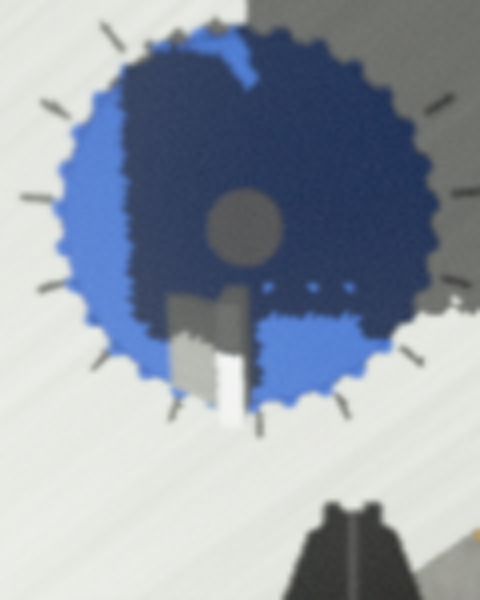

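```bash
python3 -c "
from h import *
from scipy.optimize import least_squares
m=[(260,424),(343,405),(412,356),(457,282),(465,193),(440,104),(175,409),(103,358),(53,288),(37,198),(54,107),(112,37)]
q=lambda u,v,h:pt('w1',170+(u+.5)/4-.5,95+(v+.5)/4-.5,h)
P=np.array([q(u,v,50)[:2] for u,v in m])
f=least_squares(lambda x:np.hypot(*(P-x[:2]).T)-x[2],[580,-36,60]);c=f.x;print(c.round(1),f.fun.round(1))
a=np.degrees(np.arctan2(*(P-c[:2]).T[::-1]));print(a.round(1),((a-a[0]+12)%24-12).round(1))
for u,v,h in[(244,228,73),(243,425,92),(244,353,92),(217,425,92)]:
  p=q(u,v,h);d=p[:2]-c[:2];print(p,np.hypot(*d),np.degrees(np.arctan2(d[1],d[0])))
print(pt('w1',170+325/4,95+503/4,198.7),pt('w1',170+381/4,95+503/4,198.7))
"
```

```text
[579.5 -36.3  61.3] [ 0.2 -0.   0.1  0.3 -0.6 -0.   0.4 -0.6 -0.1 -0.6  0.7  0.1]
[ -35.   -11.1   12.6   36.3   60.4   84.5  -59.   -83.3 -106.6 -131.2
 -155.6 -179.1] [ 0.  -0.1 -0.5 -0.7 -0.6 -0.5 -0.  -0.3  0.3 -0.3 -0.6 -0.2]
[579.6 -36.2  73. ] 0.1033658418549572 38.558274601276125
[618.8 -64.4  92. ] 48.317635695403666 -35.6127843680459
[603.7 -52.5  92. ] 29.12569792200425 -33.87832948862397
[614.8 -69.8  92. ] 48.67618976833651 -43.5472283834417
[616.3 -32.8 198.7] [621.6 -25.4 198.7]
```

```bash
echo "AX=(579.5,-36.3);T0=-35.3" >> h.py; python3 -c "
from h import *
shift(tgt(36,25,77,T0,AX),T0+180)"
```

```text
t 1.8 F [-0.4 -1.2  0.3] shift [ 0.0028 -0.0007  0.1217] turn -0.0098
```

```bash
python3 -m pendant '[[[0,0.003,-0.001,0.03,-0.01],[0,0.003,-0.001,0.06,-0.01],[0,0.003,-0.001,0.08,-0.01],[0,0.003,-0.001,0.1,-0.01],[0,0.003,-0.001,0.115,-0.01],[0,0.003,-0.001,0.121,-0.01],[0,0.003,-0.001,0.121,-0.01],[0,0.003,-0.001,0.121,-0.01]]]'; python3 -c "
from h import *
shift(tgt(36,25,77,T0,AX),T0+180)
snap('wrist','w2')
cv2.imwrite('pics/w2b.png',cv2.resize(cv2.imread('pics/w2.png')[90:290,140:400],(780,600),interpolation=2))"
```

```text
t: 2.6
eef_pos: [622.6, -38.7, 79.3]
tcp_rot: [3.141, 0.001, 2.514]
ft_force: [-0.6, -0.5, 0.1]
opening: 0.002
t 2.6 F [-0.6 -0.5  0.1] shift [0.0005 0.002  0.0023] turn -0.011
```

View pics/w2b.png

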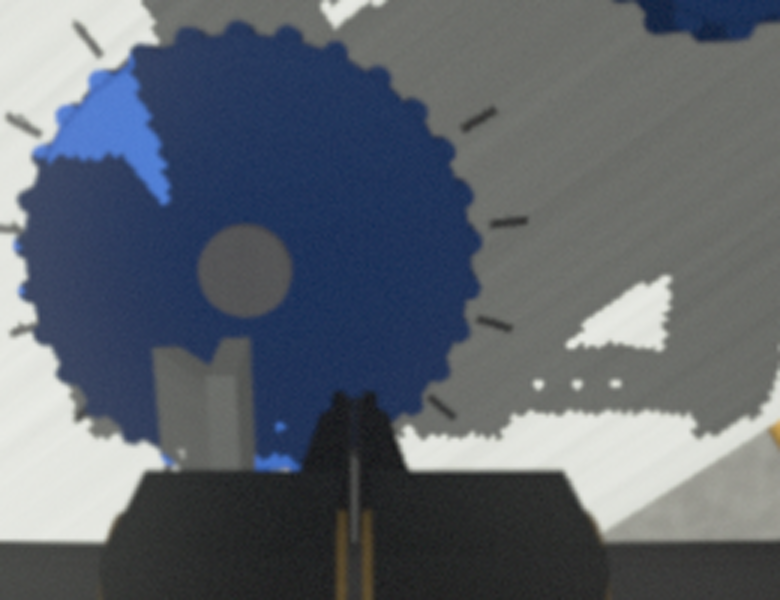

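```bash
python3 -m pendant '[[[0,0.0005,-0.003,0.002,-0.011],[0,0.0005,-0.006,0.003,-0.011],[0,0.0005,-0.009,0.003,-0.011],[0,0.0005,-0.01,0.003,-0.011],[0,0.0005,-0.011,0.003,-0.011],[0,0.0005,-0.012,0.003,-0.011],[0,0.0005,-0.013,0.003,-0.011],[0,0.0005,-0.013,0.003,-0.011]]]'
cat >> h.py <<'E'
def where():
    s=env.state();a=s['tcp_rot'][2];th=a-np.pi;d=np.array(s['eef_pos'][:2])-AX
    r=d@[np.cos(th),np.sin(th)];off=d@[-np.sin(th),np.cos(th)];F=np.array(s['ft_force'])
    print('t',round(s['t'],2),'faceang rel T0',round((np.degrees(th)-T0+180)%360-180,2),'r %.1f off %.1f z %.1f'%(r,off,s['eef_pos'][2]),'Fccw %.1f Frad %.1f Fz %.1f'%(F[:2]@[-np.sin(th),np.cos(th)],F[:2]@[np.cos(th),np.sin(th)],F[2]))
    return r,off
def arc(degs,off1=None,r1=36):
    r,off=where(); off1=off if off1 is None else off1
    for D in degs:
        k=np.radians(D); print([round(float(v),4) for v in (r-r1*np.cos(k)-off1*np.sin(k),-off-r1*np.sin(k)+off1*np.cos(k),0,k)])
E
python3 -c "
from h import *
where()"
```

```text
t: 3.45
eef_pos: [614.3, -48.4, 75.6]
tcp_rot: [-3.141, 0.0, 2.527]
ft_force: [0.2, -0.4, -0.3]
opening: 0.004
t 3.45 faceang rel T0 0.07 r 35.4 off 10.2 z 75.6 Fccw -0.2 Frad 0.4 Fz -0.3
```

```bash
python3 -m pendant '[[[0,0,-0.001,0,0],[0,0,-0.002,0,0],[0,0,-0.003,0,0],[0,0,-0.004,0,0],[0,0,-0.004,0,0],[0,0,-0.004,0,0],[0,0,-0.004,0,0],[0,0,-0.004,0,0]]]'; python3 -c "
from h import *
where()"
```

```text
t: 4.25
eef_pos: [612.4, -51.1, 75.7]
tcp_rot: [3.141, 0.0, 2.527]
ft_force: [2.1, 3.9, -0.9]
opening: 0.006
t 4.25 faceang rel T0 0.07 r 35.4 off 6.9 z 75.7 Fccw 4.3 Frad -0.5 Fz -0.9
```

```bash
python3 -c "
from h import *
arc([2,4,6,8,10,12,14,15])"
```

```text
t 4.25 faceang rel T0 0.07 r 35.4 off 6.9 z 75.7 Fccw 4.3 Frad -0.5 Fz -0.9
[-0.7964, -1.2606, 0.0, 0.0349]
[-0.9698, -2.5279, 0.0, 0.0698]
[-1.0988, -3.8006, 0.0, 0.1047]
[-1.1834, -5.077, 0.0, 0.1396]
[-1.2233, -6.3556, 0.0, 0.1745]
[-1.2186, -7.6347, 0.0, 0.2094]
[-1.1693, -8.913, 0.0, 0.2443]
[-1.1279, -9.5513, 0.0, 0.2618]
```

```bash
python3 -m pendant '[[[0,-0.0008,-0.0013,0,0.035],[0,-0.001,-0.0025,0,0.07],[0,-0.0011,-0.0038,0,0.105],[0,-0.0012,-0.0051,0,0.14],[0,-0.0012,-0.0064,0,0.175],[0,-0.0012,-0.0076,0,0.21],[0,-0.0012,-0.0089,0,0.244],[0,-0.0011,-0.0096,0,0.262]]]'; python3 -c "
from h import *
where()
snap('wrist','w3')
cv2.imwrite('pics/w3b.png',cv2.resize(cv2.imread('pics/w3.png')[90:290,140:400],(780,600),interpolation=2))"
```

```text
t: 5.05
eef_pos: [607.3, -59.7, 75.6]
tcp_rot: [3.141, -0.0, 2.264]
ft_force: [-0.0, 3.1, -0.7]
opening: 0.003
t 5.05 faceang rel T0 -15.0 r 35.8 off 6.5 z 75.6 Fccw 2.0 Frad -2.4 Fz -0.7
```

View pics/w3b.png

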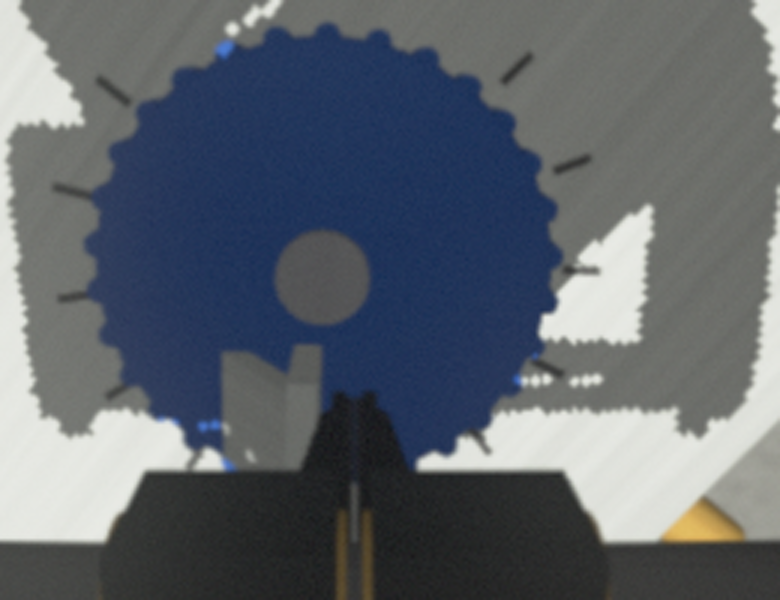

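```bash
python3 -m pendant '[[[0,-0.0001,-0.0006,0,0.0175],[0,-0.0002,-0.0013,0,0.035],[0,-0.0003,-0.0019,0,0.0525],[0,-0.0003,-0.0019,0,0.0525],[0,-0.0003,-0.0019,0,0.0525],[0,-0.0003,-0.0019,0,0.0525],[0,-0.0003,-0.0019,0,0.0525],[0,-0.0003,-0.0019,0,0.0525]]]'; python3 -c "
from h import *
where()
snap('wrist','w4')
def edge(f):
    c=np.load('pics/'+f+'.npz');z=c['z'];print(z.shape)
    vs,us=np.mgrid[0:384,0:512];P=cv2.undistortPoints(np.dstack([us,vs]).reshape(-1,1,2).astype(float),c['K'],c['d'])[:,0]
    W=(np.c_[P,np.ones(len(P))]*z.reshape(-1,1)-c['t'])@c['R'];d=W[:,:2]-AX
    m=(abs(W[:,2]-92)<2.5)&(np.hypot(*d.T)<52)&(np.hypot(*d.T)>20)
    d=d[m];print(m.sum(),np.degrees(np.arctan2(d[:,1].mean(),d[:,0].mean()))-T0,np.hypot(*d.mean(0)))
for f in('w1','w2','w3','w4'): edge(f)
"
```

```text
t: 5.9
eef_pos: [606.1, -61.6, 75.6]
tcp_rot: [-3.142, 0.0, 2.212]
ft_force: [0.2, -0.7, -0.4]
opening: 0.005
t 5.9 faceang rel T0 -17.94 r 36.2 off 6.2 z 75.6 Fccw -0.2 Frad 0.7 Fz -0.4
(384, 512)
196 -6.230224771285606 33.305669429913756
(384, 512)
405 2.6533718612678925 27.69353142415593
(384, 512)
346 -19.88627918378164 25.899410697317254
(384, 512)
397 -26.485506149458026 26.72402867114872
```

```bash
python3 -c "
from h import *
a=cv2.resize(cv2.imread('pics/w4.png')[90:290,140:400],(780,600),interpolation=2)
for k in range(6):
    for D in (0,):
        th=np.radians(T0-24*k); e=np.array([np.cos(th),np.sin(th)])
        for r,h in((16,92),(48,92),(61,50)):
            p=(px('w4',[*(np.array(AX)+r*e),h])[0]-[139.5,89.5])*3
            cv2.circle(a,tuple(int(v) for v in p),2,(0,0,255),-1)
cv2.imwrite('pics/w4b.png',a)
"
```

```text
(no output)
```

View pics/w4b.png

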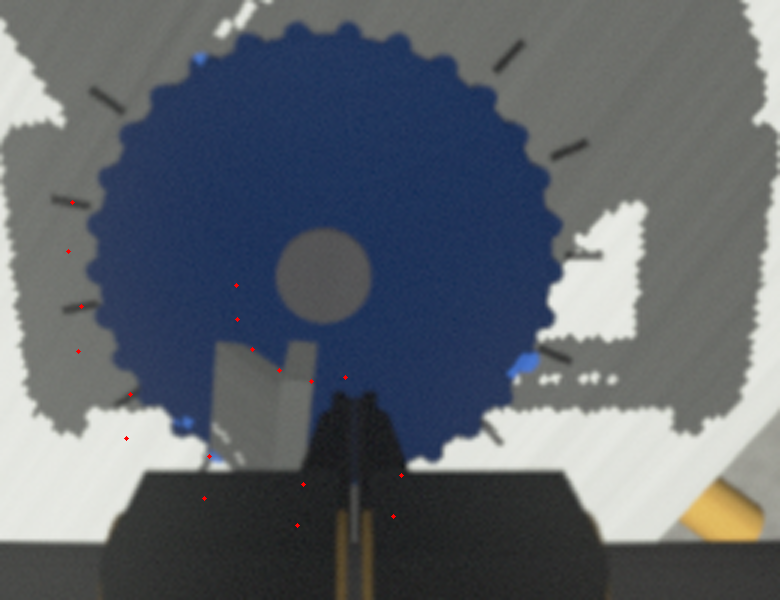

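```bash
python3 -c "
from h import *
arc([4,8,12,15,18,20,22,23.5],6.2)"
```

```text
t 5.95 faceang rel T0 -17.94 r 36.2 off 6.2 z 75.6 Fccw -0.2 Frad -0.1 Fz 0.1
[-0.1759, -2.5159, 0.0, 0.0698]
[-0.3436, -5.0602, 0.0, 0.1396]
[-0.3334, -7.6099, 0.0, 0.2094]
[-0.2091, -9.5183, 0.0, 0.2618]
[0.015, -11.4176, 0.0, 0.3142]
[0.2195, -12.6762, 0.0, 0.3491]
[0.4677, -13.9269, 0.0, 0.384]
[0.6825, -14.8588, 0.0, 0.4102]
```

```bash
python3 -m pendant '[[[0,-0.0002,-0.0025,0,0.07],[0,-0.0003,-0.0051,0,0.14],[0,-0.0003,-0.0076,0,0.209],[0,-0.0002,-0.0095,0,0.262],[0,0,-0.0114,0,0.314],[0,0.0002,-0.0127,0,0.349],[0,0.0005,-0.0139,0,0.384],[0,0.0007,-0.0149,0,0.41]]]'; python3 -c "
from h import *
where()"; python3 -m pendant '[[[0,0,0,0,0],[0,0,0,0,0],[0,0,0,0,0],[0,0,0,0,0],[0,0,0,0,0],[0,0,0,0,0],[0,0,0,0,0],[0,0,0,0,0]]]';python3 -c "
from h import *
arc([4,8,12,15,18,20,22,24],6.2)"
```

```text
t: 6.75
eef_pos: [594.1, -69.9, 75.7]
tcp_rot: [3.141, 0.0, 1.801]
ft_force: [1.1, -0.3, -1.2]
opening: 0.006
t 6.75 faceang rel T0 -41.51 r 36.1 off 6.5 z 75.7 Fccw 1.0 Frad 0.5 Fz -1.2
t: 7.55
eef_pos: [593.8, -69.9, 75.6]
tcp_rot: [-3.142, 0.0, 1.802]
ft_force: [-0.4, -0.1, 0.3]
opening: 0.002
t 7.55 faceang rel T0 -41.43 r 36.0 off 6.2 z 75.6 Fccw -0.4 Frad 0.0 Fz 0.3
[-0.3547, -2.4838, 0.0, 0.0698]
[-0.5224, -5.028, 0.0, 0.1396]
[-0.5123, -7.5778, 0.0, 0.2094]
[-0.3879, -9.4862, 0.0, 0.2618]
[-0.1638, -11.3855, 0.0, 0.3142]
[0.0406, -12.6441, 0.0, 0.3491]
[0.2889, -13.8948, 0.0, 0.384]
[0.5807, -15.136, 0.0, 0.4189]
```

```bash
python3 -m pendant '[[[0,-0.0003,-0.0025,0,0.07],[0,-0.0005,-0.005,0,0.14],[0,-0.0005,-0.0076,0,0.209],[0,-0.0004,-0.0095,0,0.262],[0,-0.0002,-0.0114,0,0.314],[0,0,-0.0126,0,0.349],[0,0.0003,-0.0139,0,0.384],[0,0.0006,-0.0151,0,0.419]]]'; python3 -m pendant '[[[0,0,0,0,0],[0,0,0,0,0],[0,0,0,0,0],[0,0,0,0,0],[0,0,0,0,0],[0,0,0,0,0],[0,0,0,0,0],[0,0,0,0,0]]]';cat >> h.py <<'E'
def over(f):
    c=snap('wrist',f); a=cv2.resize(c['image'][90:290,140:400],(780,600),interpolation=2)
    for k in range(6):
        th=np.radians(T0-24*k); e=np.array([np.cos(th),np.sin(th)])
        for r,h in((16,92),(48,92),(61,50)):
            p=tuple(int(v) for v in (px(f,[*(np.array(AX)+r*e),h])[0]-[139.5,89.5])*3)
            cv2.circle(a,p,2,(0,0,255),-1); cv2.putText(a,str(k),p,0,.4,(0,0,255))
    cv2.imwrite('pics/'+f+'b.png',a)
E
python3 -c "
from h import *
over('w5')
arc([4,8,12,15,18,20,22,24],6.2)"
```

```text
t: 8.35
eef_pos: [579.3, -72.9, 75.7]
tcp_rot: [3.141, 0.0, 1.382]
ft_force: [1.6, -0.1, -0.3]
opening: 0.004
t: 9.15
eef_pos: [578.9, -72.8, 75.6]
tcp_rot: [3.142, 0.0, 1.383]
ft_force: [-0.5, -0.1, 0.0]
opening: 0.004
t 9.2 faceang rel T0 -65.44 r 36.0 off 6.2 z 75.6 Fccw 0.4 Frad -1.1 Fz 0.5
[-0.3641, -2.5546, 0.0, 0.0698]
[-0.5318, -5.0988, 0.0, 0.1396]
[-0.5216, -7.6486, 0.0, 0.2094]
[-0.3973, -9.557, 0.0, 0.2618]
[-0.1732, -11.4563, 0.0, 0.3142]
[0.0313, -12.7149, 0.0, 0.3491]
[0.2796, -13.9656, 0.0, 0.384]
[0.5713, -15.2068, 0.0, 0.4189]
```

View pics/w5b.png

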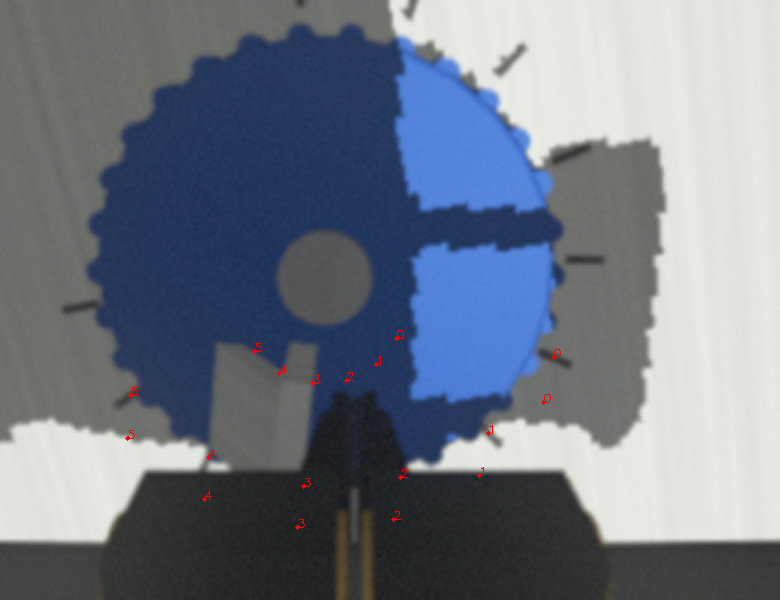

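Plate's inner top corner at (313,383) coincides with the stop‑3 prediction: three clicks done. Last click, same arc.

```bash
python3 -m pendant '[[[0,-0.0004,-0.0026,0,0.07],[0,-0.0005,-0.0051,0,0.14],[0,-0.0005,-0.0076,0,0.209],[0,-0.0004,-0.0096,0,0.262],[0,-0.0002,-0.0115,0,0.314],[0,0,-0.0127,0,0.349],[0,0.0003,-0.014,0,0.384],[0,0.0005,-0.015,0,0.413]]]'; python3 -m pendant '[[[0,0,0,0,0],[0,0,0,0,0],[0,0,0,0,0],[0,0,0,0,0],[0,0,0,0,0],[0,0,0,0,0],[0,0,0,0,0],[0,0,0,0,0]]]'
python3 -c "
from h import *
where()
over('w6')"
```

```text
t: 10.0
eef_pos: [564.6, -69.6, 75.8]
tcp_rot: [3.141, -0.0, 0.969]
ft_force: [1.6, 0.5, -0.1]
opening: 0.004
t: 10.8
eef_pos: [564.3, -69.5, 75.6]
tcp_rot: [3.142, 0.0, 0.97]
ft_force: [-0.4, -1.3, -0.2]
opening: 0.007
t 10.8 faceang rel T0 -89.11 r 36.0 off 6.2 z 75.6 Fccw 0.4 Frad 1.3 Fz -0.2
```

View pics/w6b.png

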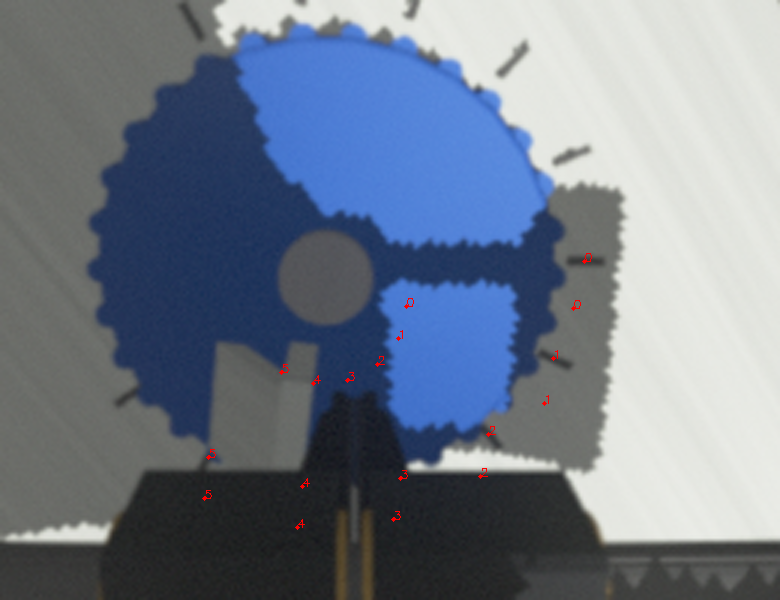

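Plate corner at (313,382) matches stop 4. Back off, then raise.

```bash
python3 -m pendant '[[[0,0,0.004,0,0],[0,0,0.01,0,0],[0,0,0.015,0,0],[0,0,0.015,0,0],[0,0,0.015,-0.02,0],[0,0,0.015,-0.05,0],[0,0,0.015,-0.085,0],[0,0,0.015,-0.12,0]]]'; python3 -m pendant '[[[0,0,0,-0.02,0],[0,0,0,-0.02,0],[0,0,0,-0.02,0],[0,0,0,-0.02,0],[0,0,0,-0.02,0],[0,0,0,-0.02,0],[0,0,0,-0.02,0],[0,0,0,-0.02,0]]]'
python3 -c "
from h import *
where()
over('w7')"
```

```text
t: 11.65
eef_pos: [576.4, -77.9, 196.7]
tcp_rot: [-3.141, 0.0, 0.97]
ft_force: [1.1, -0.2, 0.2]
opening: 0.002
t: 12.45
eef_pos: [576.6, -78.0, 215.4]
tcp_rot: [-3.141, 0.0, 0.97]
ft_force: [0.1, -0.0, 0.2]
opening: 0.004
t 12.45 faceang rel T0 -89.11 r 36.0 off 21.2 z 215.4 Fccw 0.1 Frad -0.0 Fz 0.2
```

View pics/w7b.png

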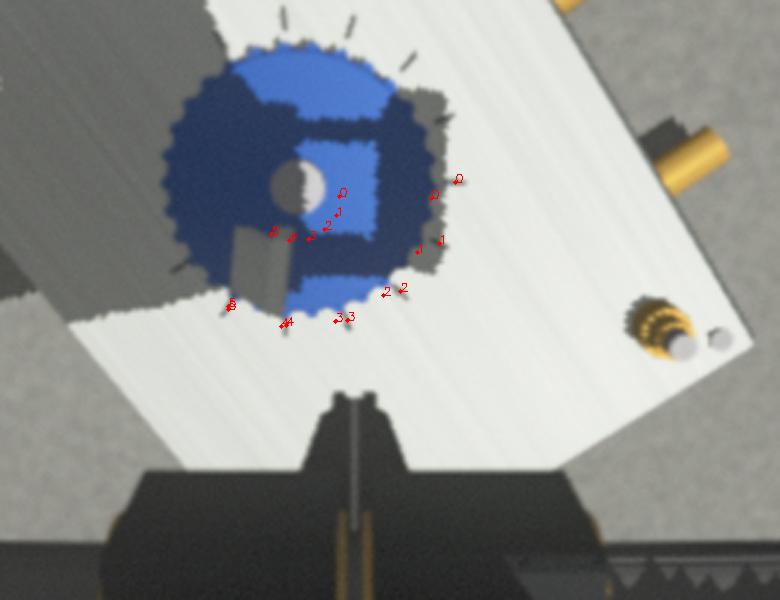

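The face's top edge runs from (292,238) to (283,317), on the stop‑4 line; the hand is clear.

```bash
python3 -c "
from h import *
print(env.job_done())"
```

```text
the job is handed in; nothing more can be done
None
```

I turned the dial four clicks clockwise by pushing the lug with the closed fingertips, one click at a time. I then backed the hand off, raised it clear of the deck and handed the job in at about 12.5 s.

- **Dial position:** wrist pictures placed the lug at stops 1, 3 and 4 after those clicks. The one taken after I withdrew still shows it on the stop 4 line. After click 2 I relied on the push force dropping to zero and took no picture.
- **Not going past the stop:** my last push ended at about 89° of the 96°, and the dial snapped the rest of the way by itself.
- **Forces:** readings after each move showed about 4 N at most while pushing and close to zero once withdrawn.
- **Other objects:** I saw no contact with the loose items and kept the hand well clear of them, but took no final overview picture to confirm they had not moved.
- **Disagreements:** the top and wrist cameras differed by about 6 mm on the dial's axis. I used the wrist value, and it matched the stop marks. The first click also needed about 3° more push than planned.

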